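# Feel for the softest vibration mount and tag it

### The arm

A 7-joint arm with a two-finger parallel gripper is mounted at the origin on a cart in front of the work surface, level with it; the furniture and walls round the work are solid. World frame = base frame: x ahead of the robot, y to its left, z up, the work surface at z = 0. Lengths are in mm, angles in rad, forces in N, time in s.
With the tool pointing down it reaches from about 425 to 1025 mm from the base axis. Payload 9.4 kg.
Tool frame: the origin (TCP) lies at the centre of the arm's flange, where the gripper is bolted on; the fingertips stand 173 mm ahead of it and the grasp point (between the pads) lies 155 mm ahead of it; z points along the fingers, y is the direction in which the jaws open and shut (so a half turn about z gives the same grasp; the last joint's range is limited). The gripper opens to 85 mm and grips with 20 to 120 N. Pads are 22 mm wide; open, the fingers measure 114 mm over their backs; the gripper's body (76 mm by 85 mm) begins 54 mm behind the grasp point. The pads swing forward as they close: fully open they stand 13 mm farther back than shut.
Start: joints at [1.048, 0.599, -0.003, 1.599, 0.002, 0.943, -0.08], TCP at [312.604, -654.143, 404.675] pointing down, gripper open.
Joint ranges: [-2.57, 2.57], [-0.35, 1.97], [-1.29, 1.29], [0.11, 2.56], [-1.05, 4.19], [0.11, 1.86], [-2.63, 2.63]. Speed limits (rad/s): [2.22, 2.22, 3.01, 3.01, 3.14, 3.14, 3.14].

### API

Orientations are given as a unit quaternion [w, x, y, z].
In Python, from bench import env gives the robot as it stands.
- The arm moves only by the tool jog_arm, never from a script. Its argument "moves" is one flat list of numbers, 7 for each row, row after row: the finger opening in mm, from 0 to 85.4, then the shift along the world's x, y, z in mm, then the turn, a rotation vector about the world's x, y, z in rad. A call has 1 to 12 rows; each row is the pose to reach, as a shift and turn from the pose commanded when the call began; what a row does not reach only later rows make up. A row lasts 1/12 s, in which the tool goes at most 41.7 mm and 7.16 degrees, less where a joint would pass 70% of its speed; a pose out of reach is approached as far as the arm can. A call with a gripper value outside its range is refused whole. The fingers move at their own pace and stop on an object; the grip force is fixed at half the most. Time passes only in rows, so rows that repeat a pose let the fingers close. It gives the time, the measured TCP pose, the force and the opening at its end, in the units of the state.
- env.observe(): the state, without advancing time (a new reading comes with each control period).
- env.read_camera(name): name is "scene" or "top"; returns a dict with "img" (400x640x3 uint8, red, green, blue), "intrinsics" (3x3 intrinsics, pixels), "world_from_camera" (4x4, takes a point from camera to world coordinates). Camera axes: x right, y up, looking along -z (the intrinsics and any distortion apply to the point x, -y, -z); pixel columns grow to the right and rows downward; lengths in mm; the calibration is good to about 2 mm. A picture is of the moment at which its call begins. There is no depth.
- env.finish_job(): hands the job in, once; it reports no verdict.
The state is a dict: "time_s": time; "qpos": joint angles; "dq": joint speeds; "joint_efforts": joint torques, N m; "position": TCP position; "eef_rot": TCP orientation; "force": force on the tool from outside, world axes, zero at the start; "moment": the same for the moment, N m; "opening": finger opening in mm.
Only numpy, scipy, OpenCV 4.12 (cv2) and the standard library are available. Lean on these libraries where they do the work, as an engineer would, in place of code of your own. Each camera call takes 0.05 s, during which the arm holds its last target.

### The job

Three sprung vibration mounts stand on the bench, each with a black rubber pad and an orange tag; one spring is clearly softer than the other two. With the fingertips press the pads down one after another, from the robot's left to its right, to feel which is softest, and then push the tag of the softest mount all the way down. Leave the other two tags up, do not pick up or shift anything, and take the hand away.

Things in the scene. Friction and masses are not known exactly. Their poses are not given: they have to be found in the camera images.
- stand_left: the left one (as the robot sees it) of three look-alike test stands bolted to the bench: dark steel base plate 152x76x10 mm; origin at the centre of its underside, on the bench, z up; the pad lies 38 mm towards its +x, the tag 37 mm towards its -x (the robot's side, within about 25 degrees). Which stand holds the softest spring changes from run to run and cannot be seen (the rules call the three sprung pads cap_0 to cap_2; which sits on which stand is not told)
- pad_left (a point): centre of the top of stand_left's black round rubber pad at rest, 64 mm above the bench (this point stays there when the pad sinks). The pad is flat, 52 mm across, on a steel spring over a blue cup; it sinks straight down up to 14 mm and springs back. It counts as pressed once 2 mm down. Every pad starts to yield at about 0.6 N; pressed 6 mm down, the softest pushes back with some 2 N, the others with some 4 N and 8 N
- tag_left_top (a point): centre of the top of stand_left's orange T-shaped tag, head 22x34 mm (34 across the stand), 61 mm above the bench when up, 47 mm when down (the point moves with the tag); it stands in a grey holder 30x44 mm whose top is at 38 mm
- tag_left (a joint): how far that tag is pushed down, 0 (up) to 0.014 m (fully down); needs 3 to 4 N and stays where it is left
- stand_middle: the middle one (as the robot sees it) of three look-alike test stands bolted to the bench: dark steel base plate 152x76x10 mm; origin at the centre of its underside, on the bench, z up; the pad lies 38 mm towards its +x, the tag 37 mm towards its -x (the robot's side, within about 25 degrees). Which stand holds the softest spring changes from run to run and cannot be seen (the rules call the three sprung pads cap_0 to cap_2; which sits on which stand is not told)
- pad_middle (a point): centre of the top of stand_middle's black round rubber pad at rest, 64 mm above the bench (this point stays there when the pad sinks). The pad is flat, 52 mm across, on a steel spring over a blue cup; it sinks straight down up to 14 mm and springs back. It counts as pressed once 2 mm down. Every pad starts to yield at about 0.6 N; pressed 6 mm down, the softest pushes back with some 2 N, the others with some 4 N and 8 N
- tag_middle_top (a point): centre of the top of stand_middle's orange T-shaped tag, head 22x34 mm (34 across the stand), 61 mm above the bench when up, 47 mm when down (the point moves with the tag); it stands in a grey holder 30x44 mm whose top is at 38 mm
- tag_middle (a joint): how far that tag is pushed down, 0 (up) to 0.014 m (fully down); needs 3 to 4 N and stays where it is left
- stand_right: the right one (as the robot sees it) of three look-alike test stands bolted to the bench: dark steel base plate 152x76x10 mm; origin at the centre of its underside, on the bench, z up; the pad lies 38 mm towards its +x, the tag 37 mm towards its -x (the robot's side, within about 25 degrees). Which stand holds the softest spring changes from run to run and cannot be seen (the rules call the three sprung pads cap_0 to cap_2; which sits on which stand is not told)
- pad_right (a point): centre of the top of stand_right's black round rubber pad at rest, 64 mm above the bench (this point stays there when the pad sinks). The pad is flat, 52 mm across, on a steel spring over a blue cup; it sinks straight down up to 14 mm and springs back. It counts as pressed once 2 mm down. Every pad starts to yield at about 0.6 N; pressed 6 mm down, the softest pushes back with some 2 N, the others with some 4 N and 8 N
- tag_right_top (a point): centre of the top of stand_right's orange T-shaped tag, head 22x34 mm (34 across the stand), 61 mm above the bench when up, 47 mm when down (the point moves with the tag); it stands in a grey holder 30x44 mm whose top is at 38 mm
- tag_right (a joint): how far that tag is pushed down, 0 (up) to 0.014 m (fully down); needs 3 to 4 N and stays where it is left
- wax_tin: round olive-yellow wax tin, 69 mm across, 59 mm high; loose bystander, origin at the centre of its underside
- tape_measure: black pocket tape measure, 94x139x41 mm; loose bystander, origin at the centre of its underside
- sanding_block: cork sanding block, 60x97x26 mm; loose bystander, origin at the centre of its underside
- block_4: small sawn wooden block, 28 mm cube; loose bystander, origin at the centre of its underside
- block_5: sawn wooden block, 42 mm cube; loose bystander, origin at the centre of its underside
- wheel_disc: small wooden wheel lying flat, 42 mm across, 9 mm thick; loose bystander, origin at the centre of its underside
Not all that is in view belongs to the job. Leave any yellow look-alike of the stand_left alone.

How it is judged (in metres and radians):
On the way, in this order (a step that is already met when the one before it is completed fails the run):
1. the left pad is pressed down at least 2 mm (((horizontal distance between cap_0_c0 and pad_left below 0.02 m and height (world z) of cap_0_c0 below 0.0515 m) or (horizontal distance between cap_1_c0 and pad_left below 0.02 m and height (world z) of cap_1_c0 below 0.0515 m) or (horizontal distance between cap_2_c0 and pad_left below 0.02 m and height (world z) of cap_2_c0 below 0.0515 m))), for 0.1 s.
2. the middle pad is pressed down at least 2 mm (((horizontal distance between cap_0_c0 and pad_middle below 0.02 m and height (world z) of cap_0_c0 below 0.0515 m) or (horizontal distance between cap_1_c0 and pad_middle below 0.02 m and height (world z) of cap_1_c0 below 0.0515 m) or (horizontal distance between cap_2_c0 and pad_middle below 0.02 m and height (world z) of cap_2_c0 below 0.0515 m))), for 0.1 s.
3. the right pad is pressed down at least 2 mm (((horizontal distance between cap_0_c0 and pad_right below 0.02 m and height (world z) of cap_0_c0 below 0.0515 m) or (horizontal distance between cap_1_c0 and pad_right below 0.02 m and height (world z) of cap_1_c0 below 0.0515 m) or (horizontal distance between cap_2_c0 and pad_right below 0.02 m and height (world z) of cap_2_c0 below 0.0515 m))), for 0.1 s.
4. the softest mount's tag is pushed down (((horizontal distance between cap_1_c0 and pad_left below 0.02 m and value of joint tag_left above 0.011 m) or (horizontal distance between cap_1_c0 and pad_middle below 0.02 m and value of joint tag_middle above 0.011 m) or (horizontal distance between cap_1_c0 and pad_right below 0.02 m and value of joint tag_right above 0.011 m))), for 0.1 s.
At the end, for the whole second after the job is handed in: The softest mount's tag is down (at least 11 of its 14 mm), the other tags are up (within 4 mm), all pads have sprung back, and the loose bystanders are within 30 mm of where they stood (((horizontal distance between cap_1_c0 and pad_left below 0.02 m and value of joint tag_left above 0.011 m) or (horizontal distance between cap_1_c0 and pad_middle below 0.02 m and value of joint tag_middle above 0.011 m) or (horizontal distance between cap_1_c0 and pad_right below 0.02 m and value of joint tag_right above 0.011 m)) and not ((not (horizontal distance between cap_1_c0 and pad_left below 0.02 m) and value of joint tag_left above 0.004 m) or (not (horizontal distance between cap_1_c0 and pad_middle below 0.02 m) and value of joint tag_middle above 0.004 m) or (not (horizontal distance between cap_1_c0 and pad_right below 0.02 m) and value of joint tag_right above 0.004 m)) and height (world z) of each of cap_0_c0, cap_1_c0, cap_2_c0 above 0.0515 m and distance of each of wax_tin, tape_measure, sanding_block, block_4, block_5, wheel_disc from where it was at the start of the episode below 0.03 m); the robot touches nothing.
It fails at once if the tag of a stiffer mount is pushed down more than 4 mm ((not (horizontal distance between cap_1_c0 and pad_left below 0.02 m) and value of joint tag_left above 0.004 m) or (not (horizontal distance between cap_1_c0 and pad_middle below 0.02 m) and value of joint tag_middle above 0.004 m) or (not (horizontal distance between cap_1_c0 and pad_right below 0.02 m) and value of joint tag_right above 0.004 m)).
It fails at once if a bystander is lifted, carried or shifted more than 30 mm (distance of any of wax_tin, tape_measure, sanding_block, block_4, block_5, wheel_disc from where it was at the start of the episode above 0.03 m).
It also fails if it takes over 53 s, if anything falls off the work surface, if the arm or the gripper's body presses on something with over 40 N, if the wrist force passes 120 N, or if a joint passes its speed limit or range.

## Working session

There is one attempt and no reset: what is moved stays moved. The work goes in short steps, Python scripts to look and compute and a tool call to move; the robot and the scene stay as the last step left them, time stands still between calls to the robot, and variables do not carry over. Pictures are saved under pics/ and viewed, and the job is handed in when it is done.

Besides the shell and the picture viewer there is one more tool, called after "Call:" in YAML: its name, and indented under it one key for each argument. jog_arm: Moves the arm, as the interface text tells. Its arguments: {"type":"object","properties":{"moves":{"type":"array","items":{"type":"number"}}},"required":["moves"]}

```bash
mkdir -p pics; python3 - <<'E'
from bench import env
import cv2,numpy as np
np.set_printoptions(precision=4,suppress=True)
o=env.observe()
print(o)
for n in("scene","top"):
    r=env.read_camera(n); cv2.imwrite(f"pics/{n}0.png",r["img"][:,:,::-1])
    print(n,r["intrinsics"],r["world_from_camera"],[k for k in r])
E
```

```text
{'time_s': 0.0, 'qpos': array([ 1.0484,  0.6002, -0.0026,  1.6001,  0.0018,  0.9429, -0.0798]), 'dq': array([ 0.0008,  0.0013,  0.0003, -0.0006, -0.0026, -0.0005,  0.0011]), 'joint_efforts': array([ -0.0015, -77.6447,   1.5646, -25.8013,   0.0123,   0.0091,
         0.    ]), 'position': array([ 312.5163, -653.9631,  403.7908]), 'eef_rot': array([-0.0007,  0.9753,  0.2211, -0.0002]), 'force': array([-0.155 , -0.4145, -0.2937]), 'moment': array([ 0.0702, -0.0231, -0.0057]), 'opening': 85.45796613876315}
scene [[411.9329   0.     322.0362]
 [  0.     411.9329 199.4007]
 [  0.       0.       1.    ]] [[ -0.8957   0.2533  -0.3653 184.6323]
 [ -0.4444  -0.4863   0.7524 843.0946]
 [  0.0129   0.8363   0.5482 602.0312]
 [  0.       0.       0.       1.    ]] ['img', 'intrinsics', 'world_from_camera']
top [[450.7668   0.     320.0951]
 [  0.     450.7668 198.5673]
 [  0.       0.       1.    ]] [[  -0.0069    0.9847   -0.1742  361.6191]
 [  -0.9999   -0.0091   -0.0116   90.7673]
 [  -0.013     0.1741    0.9846 1113.2987]
 [   0.        0.        0.        1.    ]] ['img', 'intrinsics', 'world_from_camera']
```

View pics/scene0.png

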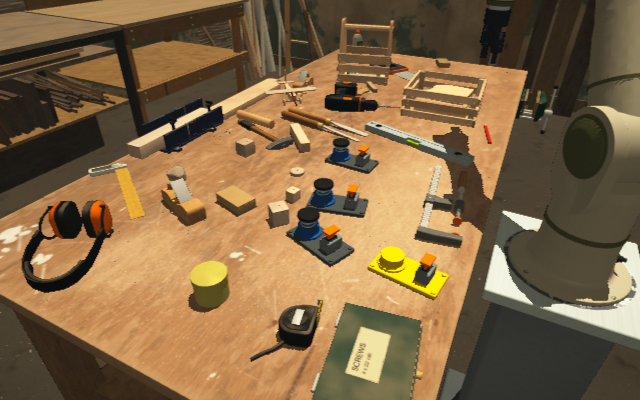

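View pics/top0.png

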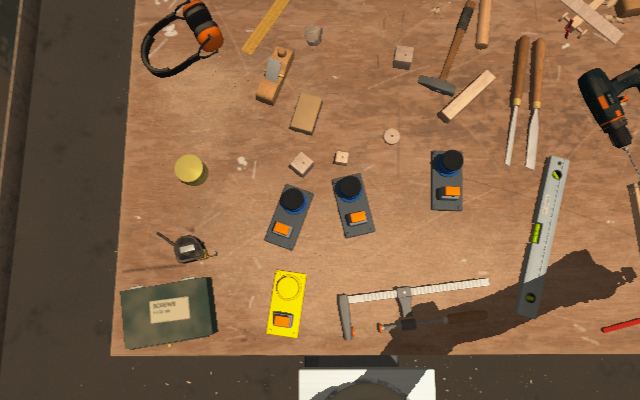

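The top view shows three dark stands: left with its pad at about (293,199), middle (348,187), right (451,162). The yellow look-alike is at (287,303). I'll zoom in and segment the pads and tags.

```bash
cat > h.py <<'E'
import numpy as np,cv2
np.set_printoptions(precision=2,suppress=True)
def ray(r,u,v,z):
    K=r["intrinsics"];T=r["world_from_camera"]
    d=np.array([(u-K[0,2])/K[0,0],-(v-K[1,2])/K[1,1],-1.]);d=T[:3,:3]@d;o=T[:3,3]
    return o+d*(z-o[2])/d[2]
def proj(r,p):
    K=r["intrinsics"];T=r["world_from_camera"]
    c=T[:3,:3].T@(np.array(p,float)-T[:3,3]);return np.array([K[0,2]+K[0,0]*c[0]/-c[2],K[1,2]+K[1,1]*c[1]/c[2]])
E
python3 - <<'E'
from bench import env
from h import *
for n in("top","scene"):
    r=env.read_camera(n);im=r["img"];hsv=cv2.cvtColor(im,cv2.COLOR_RGB2HSV)
    m=cv2.inRange(hsv,(5,180,150),(18,255,255))
    k,l,s,c=cv2.connectedComponentsWithStats(m)
    for i in range(1,k):
        if s[i,4]>40: print(n,"orange",s[i],c[i],ray(r,*c[i],61))
    m=(im.max(2)<45).astype(np.uint8)
    m=cv2.morphologyEx(m,cv2.MORPH_OPEN,np.ones((7,7)))if n=="top" else m
    k,l,s,c=cv2.connectedComponentsWithStats(m)
    for i in range(1,k):
        if 100<s[i,4]<1200: print(n,"black",s[i],c[i],ray(r,*c[i],64))
    a=(230,130,490,260) if n=="top" else (270,120,400,280)
    z=im[a[1]:a[3],a[0]:a[2],::-1];z=cv2.resize(z,None,fx=3,fy=3,interpolation=cv2.INTER_CUBIC);cv2.imwrite(f"pics/{n}z.png",z)
E
```

```text
top orange [184   0  17  10  47] [191.    3.7] [1060.98  432.46   61.  ]
top orange [242   0  47  55 684] [263.91  26.01] [995.54 243.25  61.  ]
top orange [198  26  21  16 181] [208.32  32.97] [978.34 384.67  61.  ]
top orange [598  96  11  13  75] [602.91 101.85] [ 781.4  -589.48   61.  ]
top orange [612 110  13  11  44] [617.66 114.95] [ 747.41 -621.14   61.  ]
top orange [446 186  14  10 125] [452.5  190.54] [ 564.24 -210.64   61.  ]
top orange [350 211  16  12 132] [357.48 216.48] [504.23  15.58  61.  ]
top orange [273 222  17  13 132] [281.05 228.02] [478.49 195.3   61.  ]
top orange [274 316  16  11 147] [281.39 320.92] [267.24 192.82  61.  ]
top black [187  10  23  17 289] [198.06  17.89] [1018.84  411.67   64.  ]
top black [579  74  29  49 652] [591.79  98.55] [ 789.03 -561.62   64.  ]
top black [621  76  14  13 135] [628.16  82.33] [ 829.94 -654.81   64.  ]
top black [604 125  21  22 248] [614.85 135.28] [ 695.17 -606.23   64.  ]
top black [442 151  20  19 329] [451.61 160.09] [ 637.82 -211.95   64.  ]
top black [340 177  20  20 345] [349.39 186.21] [576.44  33.41  64.  ]
t
[... 1401 characters left out ...]
.28 130.07] [1086.96  -64.63   64.  ]
scene black [  0 125  11  21 133] [  3.78 136.33] [1555.81  238.29   64.  ]
scene black [334 138  15   9 110] [340.83 142.44] [ 632.45 -203.12   64.  ]
scene black [314 179  19  12 186] [323.16 184.24] [571.72  40.77  64.  ]
scene black [298 207  65  16 355] [315.8  214.13] [528.74 165.49  64.  ]
scene black [544 211  86  37 388] [582.34 237.16] [-10.74 -19.48  64.  ]
scene black [287 233  63  33 142] [310.65 247.44] [484.89 273.98  64.  ]
scene black [416 232  27  10 112] [428.45 236.71] [280.86 129.45  64.  ]
scene black [251 319  65  42 500] [293.8  338.78] [405.15 482.66  64.  ]
scene black [452 339  29  61 303] [466.46 379.27] [149.51 431.14  64.  ]
```

View pics/topz.png

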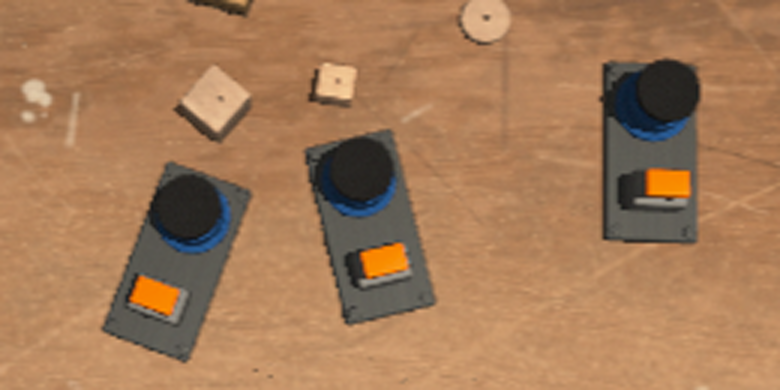

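View pics/scenez.png

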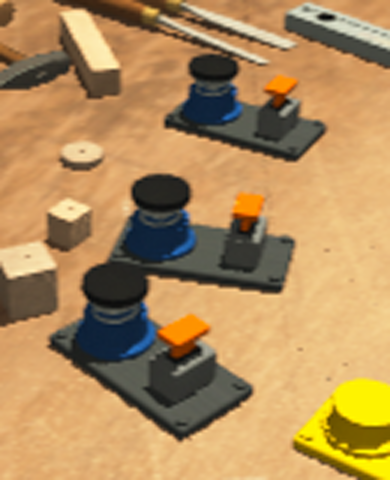

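Call:
jog_arm:
  moves: [0,30,28,0,0,0,0,0,50,66,0,0,0,0,0,70,102,0,0,0,0,0,90,138,0,0,0,0,0,110,174,0,0,0,0,0,130,210,0,0,0,0,0,150,246,0,0,0,0,0,170,282,0,0,0,0,0,185,320,0,0,0,0,0,200,358,0,0,0,0,0,210,398,0,0,0,0,0,220,438,0,0,0,0]

```text
time_s: 1.2
position: [533.0, -214.2, 404.6]
eef_rot: [0.0, 0.975, 0.221, 0.0]
force: [1.5, -0.4, -0.1]
opening: -0.1
```

Call:
jog_arm:
  moves: [0,2,38,0,0,0,0,0,4,78,0,0,0,0,0,6,118,0,0,0,0,0,8,158,0,0,0,0,0,10,198,0,0,0,0,0,12,238,0,0,0,0,0,13,278,-10,0,0,0,0,14,315,-25,0,0,0,0,14,350,-45,0,0,0,0,14,375,-75,0,0,0,0,14,385,-105,0,0,0,0,14,385,-135,0,0,0]

```text
time_s: 2.2
position: [546.3, 172.8, 268.6]
eef_rot: [-0.001, 0.975, 0.223, 0.001]
force: [0.4, -0.5, 0.3]
opening: 0.1
```

```bash
python3 - <<'E'
from bench import env
from h import *
print(env.observe())
for n in("top","scene"):
    r=env.read_camera(n);im=r["img"]
    print(n,proj(r,[547,170.5,97]),proj(r,[547,170.5,64]))
    z=im[120:290,200:480,::-1];z=cv2.resize(z,None,fx=2.8,fy=2.8,interpolation=cv2.INTER_CUBIC);cv2.imwrite(f"pics/{n}1.png",z)
E
```

```text
{'time_s': 2.2, 'qpos': array([-0.37,  0.61, -0.05,  2.06,  0.06,  0.48, -1.59]), 'dq': array([-0.  ,  0.55,  0.08,  0.24,  0.08, -0.77, -0.04]), 'joint_efforts': array([ -1.28, -72.3 ,   0.03, -15.06,  -0.18,   1.39,  -0.25]), 'position': array([546.25, 172.75, 268.61]), 'eef_rot': array([-0.  ,  0.97,  0.22,  0.  ]), 'force': array([ 0.44, -0.5 ,  0.27]), 'moment': array([ 0.02, -0.02, -0.  ]), 'opening': 0.060859344702378554}
top [290.56 196.45] [291.64 198.95]
scene [307.53 200.97] [307.62 213.12]
```

View pics/scene1.png

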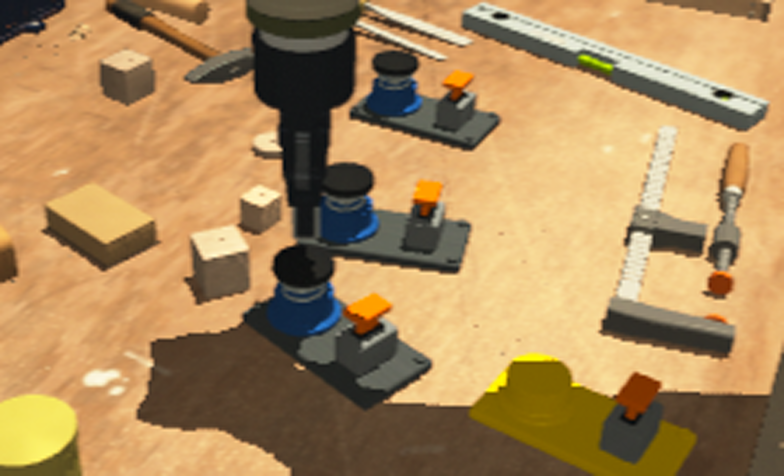

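The fingertips hang directly above the left pad, with the tip at about (309,206) in the scene picture. I'll settle, then press slowly.

Call:
jog_arm:
  moves: [0,0,0,-10,0,0,0,0,0,0,-20,0,0,0,0,0,0,-22,0,0,0,0,0,0,-22,0,0,0,0,0,0,-22,0,0,0,0,0,0,-22,0,0,0]

```text
time_s: 2.8
position: [546.9, 168.6, 248.6]
eef_rot: [-0.0, 0.975, 0.221, 0.001]
force: [-0.4, -0.8, 0.8]
opening: -0.0
```

Call:
jog_arm:
  moves: [0,0,0,-5,0,0,0,0,0,0,-10,0,0,0,0,0,0,-14,0,0,0,0,0,0,-17,0,0,0,0,0,0,-17,0,0,0,0,0,0,-17,0,0,0,0,0,0,-17,0,0,0]

```text
time_s: 3.38
position: [546.8, 168.9, 230.7]
eef_rot: [0.0, 0.975, 0.221, 0.0]
force: [1.1, 0.3, 3.3]
opening: -0.0
```

```bash
python3 - <<'E'
from bench import env
from h import *
print(env.observe())
for n in("scene",):
    r=env.read_camera(n);im=r["img"]
    z=im[120:290,200:480,::-1];z=cv2.resize(z,None,fx=2.8,fy=2.8,interpolation=cv2.INTER_CUBIC);cv2.imwrite(f"pics/{n}2.png",z)
print(env.observe()["force"])
E
```

```text
{'time_s': 3.3833, 'qpos': array([-0.37,  0.67, -0.04,  2.08,  0.07,  0.4 , -1.59]), 'dq': array([ 0., -0.,  0., -0., -0.,  0., -0.]), 'joint_efforts': array([ -0.25, -67.26,   0.7 , -11.27,  -0.07,   0.26,  -0.  ]), 'position': array([546.76, 168.89, 230.73]), 'eef_rot': array([0.  , 0.98, 0.22, 0.  ]), 'force': array([1.12, 0.28, 3.28]), 'moment': array([-0.07, -0.22, -0.  ]), 'opening': -0.013883552761270783}
[ 0.45 -0.67  1.64]
```

View pics/scene2.png

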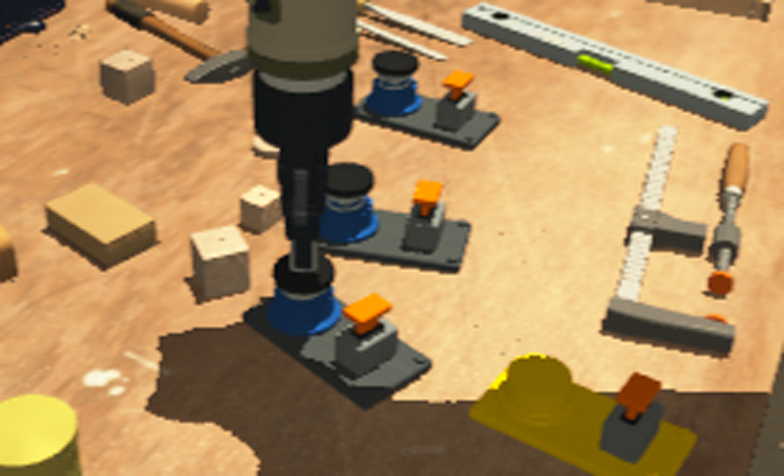

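```bash
cat > avg.py <<'E'
from bench import env
from h import *
F=[];E=[];P=[]
for i in range(16):
    env.read_camera("top");o=env.observe();F.append(o["force"]);E.append(o["joint_efforts"]);P.append(o["position"])
F=np.array(F);print("F",F.mean(0),"sem",F.std(0)/4,"pos",np.mean(P,0),"eff",np.mean(E,0),o["time_s"])
E
python3 avg.py
```

```text
F [ 1.37 -0.1   2.34] sem [0.13 0.13 0.14] pos [546.7  168.88 230.78] eff [ -0.29 -67.41   0.64 -10.89  -0.09   0.45  -0.  ] 4.2333
```

Call:
jog_arm:
  moves: [0,0,0,-2,0,0,0,0,0,0,-4,0,0,0,0,0,0,-4,0,0,0,0,0,0,-4,0,0,0]

```text
time_s: 4.57
position: [546.6, 168.9, 226.5]
eef_rot: [0.0, 0.975, 0.221, -0.0]
force: [1.6, 0.7, 3.0]
opening: 0.1
```

```bash
python3 avg.py
```

```text
F [1.69 0.16 3.28] sem [0.1  0.11 0.11] pos [546.62 168.88 226.7 ] eff [ -0.17 -66.99   0.77 -10.34  -0.07   0.51  -0.  ] 5.3667
```

Call:
jog_arm:
  moves: [0,0,0,10,0,0,0,0,0,0,30,0,0,0,0,0,0,50,0,0,0,0,0,0,50,0,0,0,0,0,0,50,0,0,0,0,0,0,50,0,0,0]

```text
time_s: 5.87
position: [546.1, 168.7, 276.6]
eef_rot: [0.0, 0.975, 0.221, -0.0]
force: [-0.2, 0.3, -0.2]
opening: 0.1
```

```bash
python3 avg.py
```

```text
F [-0.14 -0.21  0.1 ] sem [0.12 0.11 0.1 ] pos [546.46 168.82 276.32] eff [  0.01 -66.58   0.75 -15.07   0.01   0.01  -0.  ] 6.6667
```

Call:
jog_arm:
  moves: [0,7,-30,0,0,0,0,0,14,-64,0,0,0,0,0,21,-98,0,0,0,0,0,27,-125,0,0,0,0,0,29,-134,0,0,0,0,0,29,-134,-10,0,0,0,0,29,-134,-25,0,0,0,0,29,-134,-27,0,0,0,0,29,-134,-27,0,0,0]

```text
time_s: 7.42
position: [575.0, 36.4, 248.4]
eef_rot: [-0.0, 0.975, 0.222, -0.001]
force: [-0.5, 0.4, 1.0]
opening: 0.1
```

```bash
python3 - <<'E'
from bench import env
from h import *
for n in("scene",):
    r=env.read_camera(n);im=r["img"]
    z=im[120:290,200:480,::-1];z=cv2.resize(z,None,fx=2.8,fy=2.8,interpolation=cv2.INTER_CUBIC);cv2.imwrite(f"pics/{n}3.png",z)
E
```

```text
(no output)
```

View pics/scene3.png

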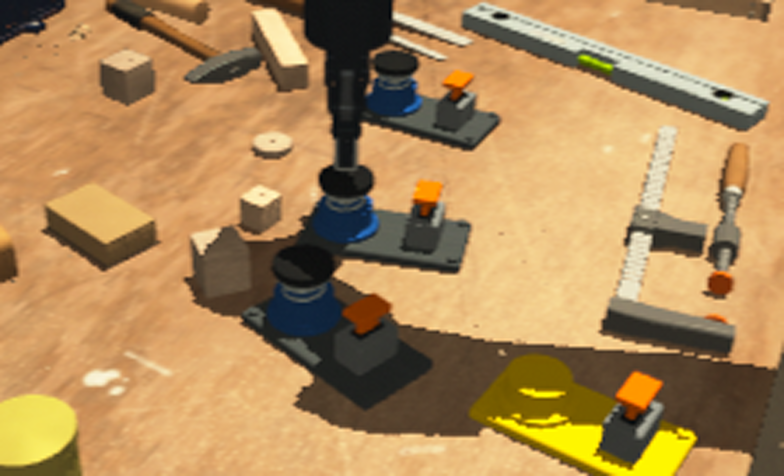

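The fingertips are above the middle pad, at about (345,168) in the crop, and the left pad has sprung back. Next I'll press 6 mm on the middle pad.

Call:
jog_arm:
  moves: [0,0,0,-6,0,0,0,0,0,0,-12,0,0,0,0,0,0,-16,0,0,0,0,0,0,-18,0,0,0,0,0,0,-18,0,0,0,0,0,0,-18,0,0,0]

```text
time_s: 7.97
position: [575.8, 35.4, 231.9]
eef_rot: [-0.0, 0.975, 0.221, 0.0]
force: [-0.0, 2.2, 4.4]
opening: 0.4
```

```bash
python3 avg.py
```

```text
F [0.64 2.93 4.26] sem [0.15 0.13 0.1 ] pos [575.72  34.99 231.85] eff [  1.66 -66.94   2.26 -11.16   0.36   0.44   0.  ] 8.7667
```

Call:
jog_arm:
  moves: [0,0,0,10,0,0,0,0,0,0,30,0,0,0,0,0,0,45,0,0,0,0,16,-35,45,0,0,0,0,32,-72,45,0,0,0,0,48,-110,45,0,0,0,0,58,-148,45,0,0,0,0,61,-186,45,0,0,0,0,61,-220,45,0,0,0,0,61,-240,45,0,0,0,0,61,-245,45,0,0,0,0,61,-245,35,0,0,0]

```text
time_s: 9.77
position: [636.0, -213.2, 267.9]
eef_rot: [0.001, 0.976, 0.219, 0.0]
force: [0.8, 1.0, 0.1]
opening: -0.4
```

```bash
python3 avg.py;  python3 - <<'E'
from bench import env
from h import *
for n in("scene",):
    r=env.read_camera(n);im=r["img"]
    z=im[80:250,200:480,::-1];z=cv2.resize(z,None,fx=2.8,fy=2.8,interpolation=cv2.INTER_CUBIC);cv2.imwrite(f"pics/{n}4.png",z)
E
```

```text
F [-0.15 -0.07  0.05] sem [0.13 0.14 0.14] pos [ 636.57 -209.27  266.43] eff [  0.54 -77.8   -0.34 -18.71   0.03   0.01   0.01] 10.5667
```

View pics/scene4.png

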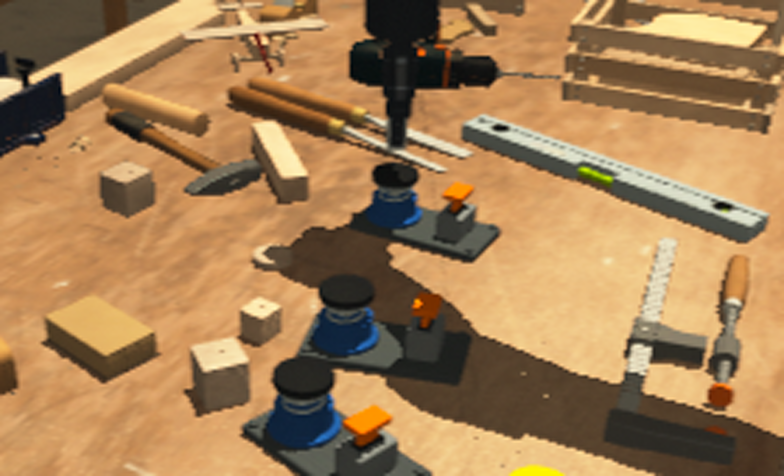

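The middle pad pushes back with about 4.3 N at 5.2 mm, so it is stiffer than the left one. The tips are now above the right pad, at about (397,148) in the crop.

Call:
jog_arm:
  moves: [0,0,0,-10,0,0,0,0,0,0,-19,0,0,0,0,0,0,-25,0,0,0,0,0,0,-31,0,0,0,0,0,0,-35,0,0,0,0,0,0,-35,0,0,0,0,0,0,-35,0,0,0]

```text
time_s: 11.2
position: [636.3, -210.0, 231.4]
eef_rot: [-0.0, 0.975, 0.221, -0.001]
force: [-3.9, 0.7, 9.1]
opening: -0.2
```

```bash
python3 avg.py
```

```text
F [-3.38  0.92  7.72] sem [0.1  0.09 0.14] pos [ 636.23 -210.05  231.78] eff [ -0.13 -74.31  -0.34 -17.46   0.11  -1.11   0.  ] 12.0
```

The readings were left 2.3 N, middle 4.3 N and right 7.7 N, so the left mount is softest. Next I'll go to the left tag.

Call:
jog_arm:
  moves: [0,0,0,15,0,0,0,0,0,0,40,0,0,0,0,0,0,65,0,0,0,0,-10,30,70,0,0,0,0,-24,66,70,0,0,0,0,-38,102,70,0,0,0,0,-52,138,70,0,0,0,0,-66,174,70,0,0,0,0,-80,210,70,0,0,0,0,-94,246,70,0,0,0,0,-108,282,70,0,0,0,0,-122,316,70,0,0,0]

```text
time_s: 13.0
position: [513.7, 107.7, 301.4]
eef_rot: [-0.0, 0.975, 0.221, 0.0]
force: [0.8, 0.5, -0.4]
opening: 0.0
```

Call:
jog_arm:
  moves: [0,-13,35,0,0,0,0,0,-25,62,0,0,0,0,0,-34,82,0,0,0,0,0,-37,90,0,0,0,0,0,-37,90,-15,0,0,0,0,-37,90,-35,0,0,0,0,-37,90,-51,0,0,0,0,-37,90,-53,0,0,0,0,-37,90,-53,0,0,0]

```text
time_s: 13.75
position: [477.7, 195.2, 247.8]
eef_rot: [0.0, 0.975, 0.221, -0.001]
force: [0.4, 0.3, 0.1]
opening: 0.3
```

```bash
python3 - <<'E'
from bench import env
from h import *
print(env.observe()["position"],env.observe()["force"])
for n in("scene","top"):
    r=env.read_camera(n);im=r["img"]
    z=im[120:290,200:480,::-1];z=cv2.resize(z,None,fx=2.8,fy=2.8,interpolation=cv2.INTER_CUBIC);cv2.imwrite(f"pics/{n}5.png",z)
E
```

```text
[477.71 195.21 247.81] [0.39 0.32 0.06]
```

View pics/scene5.png

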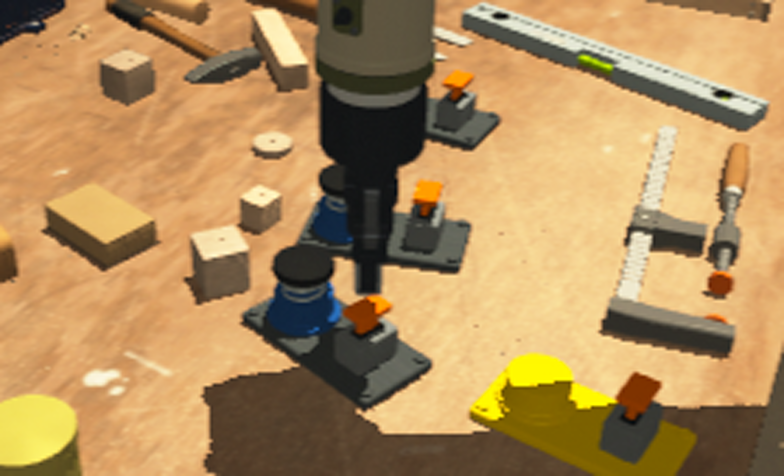

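The tips are just above the left tag, at about (367,292) in the crop. I'll push it down to its stop, 220 mm at the TCP.

Call:
jog_arm:
  moves: [0,0,0,-8,0,0,0,0,0,0,-14,0,0,0,0,0,0,-19,0,0,0,0,0,0,-24,0,0,0,0,0,0,-28,0,0,0,0,0,0,-29,0,0,0,0,0,0,-29,0,0,0,0,0,0,-29,0,0,0]

```text
time_s: 14.52
position: [478.0, 195.9, 220.4]
eef_rot: [-0.0, 0.975, 0.221, 0.001]
force: [0.8, -1.0, 15.6]
opening: 0.1
```

The force rose to 15.6 N at z = 220.4, which means the tag is at its stop. Next I'll retract and look.

Call:
jog_arm:
  moves: [0,0,0,15,0,0,0,0,0,0,45,0,0,0,0,0,0,85,0,0,0,0,0,-15,125,0,0,0,0,0,-45,150,0,0,0,0,0,-80,170,0,0,0,0,0,-120,180,0,0,0,0,0,-160,180,0,0,0,0,0,-200,180,0,0,0,0,0,-240,180,0,0,0,0,0,-280,180,0,0,0,0,0,-300,180,0,0,0]

```text
time_s: 15.52
position: [476.6, -108.6, 399.4]
eef_rot: [0.001, 0.976, 0.219, -0.001]
force: [0.8, -0.7, -0.0]
opening: -0.1
```

Call:
jog_arm:
  moves: [0,20,-35,0,0,0,0,0,30,-72,0,0,0,0,0,40,-110,0,0,0,0,0,40,-150,0,0,0,0,0,40,-190,0,0,0,0,0,40,-220,0,0,0,0,0,40,-240,0,0,0,0,0,40,-240,0,0,0,0,0,40,-240,0,0,0,0]

```text
time_s: 16.27
position: [517.0, -345.1, 398.7]
eef_rot: [-0.001, 0.976, 0.22, -0.001]
force: [-0.3, 0.5, -0.1]
opening: -0.1
```

```bash
python3 - <<'E'
from bench import env
from h import *
o=env.observe();print(o["position"],o["force"],o["time_s"],o["dq"])
for n in("scene","top"):
    r=env.read_camera(n);im=r["img"]
    cv2.imwrite(f"pics/{n}6f.png",im[:,:,::-1])
    z=im[120:290,200:480,::-1];z=cv2.resize(z,None,fx=2.8,fy=2.8,interpolation=cv2.INTER_CUBIC);cv2.imwrite(f"pics/{n}6.png",z)
    a=cv2.imread(f"pics/{n}0.png")
    hs=cv2.cvtColor(im,cv2.COLOR_RGB2HSV);m=cv2.inRange(hs,(5,180,150),(18,255,255))
    k,l,s,c=cv2.connectedComponentsWithStats(m)
    for i in range(1,k):
        if s[i,4]>40: print(n,s[i,4],c[i],ray(r,*c[i],61),ray(r,*c[i],47))
E
```

```text
[ 517.   -345.13  398.7 ] [-0.35  0.45 -0.11] 16.2667 [-0.03 -0.01 -0.03  0.02 -0.   -0.   -0.01]
scene 59 [301.07 116.64] [ 840.76 -332.48   61.  ] [ 857.73 -362.9    47.  ]
scene 42 [261.64 131.05] [ 893.25 -167.05   61.  ] [ 911.59 -193.19   47.  ]
scene 62 [352.44 187.79] [501.18  17.68  61.  ] [509.37  -3.68  47.  ]
scene 172 [ 96.43 208.8 ] [985.47 374.07  61.  ] [1006.19  361.93   47.  ]
scene 59 [ 52.8  209.53] [1070.05  421.3    61.  ] [1092.96  410.39   47.  ]
scene 102 [330.84 234.7 ] [467.99 214.15  61.  ] [475.32 197.88  47.  ]
scene 129 [427.76 259.05] [264.87 196.38  61.  ] [266.94 179.64  47.  ]
top 53 [191.17   3.64] [1061.15  432.02   61.  ] [1070.45  436.56   47.  ]
top 679 [263.84  26.09] [995.33 243.42  61.  ] [1003.76  245.45   47.  ]
top 185 [208.39  32.98] [978.32 384.49  61.  ] [986.52 388.4   47.  ]
top 75 [602.91 101.85] [ 781.4  -589.48   61.  ] [ 786.98 -598.53   47.  ]
top 44 [617.66 114.95] [ 747.41 -621.14   61.  ] [ 752.55 -630.61   47.  ]
top 131 [357.42 216.48] [504.23  15.72  61.  ] [506.12  14.72  47.  ]
top 124 [281.88 228.77] [476.71 193.35  61.  ] [478.24 194.71  47.  ]
top 147 [281.39 320.92] [267.24 192.82  61.  ] [265.98 194.18  47.  ]
```

View pics/scene6.png

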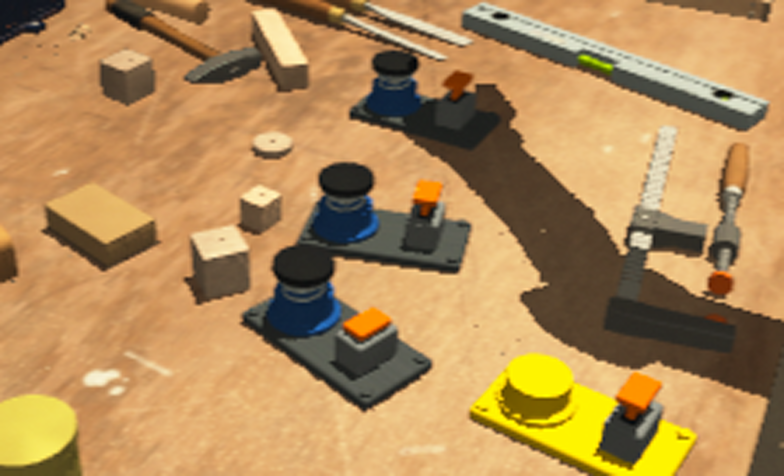

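View pics/top6f.png

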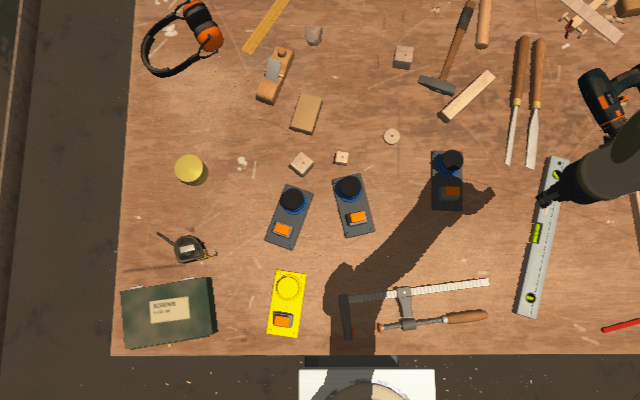

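The left tag is down: its height matches 47 mm in both cameras, seen at (331,235) in the scene picture. The other two tags are up, the pads have sprung back, the bystanders have not moved, and the hand is clear.

```bash
python3 -c "
from bench import env
print(env.finish_job())"
```

```text
the job is handed in; nothing more can be done
None
```

The left mount is the softest, so I pushed its tag fully down and handed the job in at about 16 s; no verdict is reported.

- **Pressing the pads:** I pressed left, middle, then right with closed fingertips. The averaged forces were 2.3 N at 6.2 mm, 4.3 N at 5.2 mm and 7.7 N at 5.2 mm.
- **Pushing the tag:** The left tag reached its stop at a fingertip height of about 47 mm, with the force rising to 15.6 N. I then moved the hand well clear.
- **Last checks:** After I backed off, the left tag measured about 47 mm high in both cameras. The middle tag was unchanged by measurement. The pads looked sprung back and the bystanders looked unmoved, judged by eye.
- **Not measured:** The right tag lay in the arm's shadow, so the colour measurement missed it. I judged it up by eye in the picture.

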